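# Find the socket for the flange nut

## Task

Find out which of the three look-alike sockets fits the nut at the narrow end of the flange plate (the end towards the robot) by trying them on it; only the right one goes fully down over the nut until its rim rests on the plate. Stand every socket that does not fit upright on the desk again, and finish with the fitting socket fully home on that nut and still firmly gripped by its body: do not let go of it at the end. Leave the yellow screwdriver, the eraser and the side cutters where they lie.

Things in the scene. Friction and masses are not known exactly. Their poses are not given: they have to be found in the camera images.
- seat (a point): The nut to be fitted, at the plate's narrow end. Point: on its axis, on the plate's top face (10 mm above the desk); z up, x points to the wide end and is square to a pair of the nut's flats (others every 60 deg). The fitting socket has about 1 mm play a side and a small lead-in; home, its half-way point is 28 mm above this point. One that does not fit stops 7 mm or more higher, on nut or stud.
- flange_plate: Fixed aluminium plate 10 mm thick, 150 mm wide at the far end, narrowing towards the robot, boss 18 mm high in the middle. Three hex nuts, 14 mm tall, 30, 26 and 22 mm across flats, on studs rising 3, 12 and 21 mm above them, in an order that changes; each socket is made for one. Origin: on its underside; nuts at (-55, 0) [the one to fit], (35, 55), (35, -55) mm; x to the wide end, z up.
- socket_a_mid (a point): One of three steel sockets alike outside: hexagonal body 40 mm across flats, 50 mm tall, topped by a 33 mm round boss 6 mm tall; about 200 g. Stands with its hex opening down; opening's flats parallel to the outer flats. Opening size and depth are hidden, differ among the three; the letter tells nothing. Point: half-way up, 28 mm above the lower rim; z up, x square to a pair of flats (others every 60 deg).
- socket_b_mid (a point): One of three steel sockets alike outside: hexagonal body 40 mm across flats, 50 mm tall, topped by a 33 mm round boss 6 mm tall; about 200 g. Stands with its hex opening down; opening's flats parallel to the outer flats. Opening size and depth are hidden, differ among the three; the letter tells nothing. Point: half-way up, 28 mm above the lower rim; z up, x square to a pair of flats (others every 60 deg).
- socket_c_mid (a point): One of three steel sockets alike outside: hexagonal body 40 mm across flats, 50 mm tall, topped by a 33 mm round boss 6 mm tall; about 200 g. Stands with its hex opening down; opening's flats parallel to the outer flats. Opening size and depth are hidden, differ among the three; the letter tells nothing. Point: half-way up, 28 mm above the lower rim; z up, x square to a pair of flats (others every 60 deg).
- yellow_driver: bystander lying on the desk near the work, not to be moved: yellow screwdriver, 135 x 29 x 20 mm; origin at the centre of its underside
- rubber: bystander lying on the desk near the work, not to be moved: blue and white eraser, 34 x 44 x 12 mm; origin at the centre of its underside
- cutters: bystander lying on the desk near the work, not to be moved: red-handled side cutters, 79 x 111 x 12 mm; origin at the centre of its underside
There are look-alikes about, which are no part of the job. Leave any black or blue look-alike of the part that bears socket_b_mid alone.

How it is judged:
At the end, for the whole second after the job is handed in: One socket is upright (0.08 rad) on the nut at the narrow end, within 4 mm of its axis, rim under 3 mm above the plate, at rest, gripped by its body (over 4 N, grasp point within 35 mm of its mid point); the two others stand upright (0.1 rad) on the desk at rest; bystanders moved under 20 mm (((z of socket_a_mid in the frame of seat below 0.031 m and horizontal distance between socket_a_mid and seat below 0.004 m and angle between socket_a_mid's own z axis and vertical below 0.08 rad and linear speed of each of socket_a, socket_b, socket_c below 0.02 m/s and contact force between the fingers and socket_a above 4 N and distance between the grasp point and socket_a_mid below 0.035 m and height (world z) of socket_b_mid between 0.023 and 0.033 m and angle between each of socket_b_mid, socket_c_mid's own z axis and vertical below 0.1 rad and height (world z) of socket_c_mid between 0.023 and 0.033 m) or (z of socket_b_mid in the frame of seat below 0.031 m and horizontal distance between socket_b_mid and seat below 0.004 m and angle between socket_b_mid's own z axis and vertical below 0.08 rad and linear speed of each of socket_b, socket_c, socket_a below 0.02 m/s and contact force between the fingers and socket_b above 4 N and distance between the grasp point and socket_b_mid below 0.035 m and height (world z) of socket_c_mid between 0.023 and 0.033 m and angle between each of socket_c_mid, socket_a_mid's own z axis and vertical below 0.1 rad and height (world z) of socket_a_mid between 0.023 and 0.033 m) or (z of socket_c_mid in the frame of seat below 0.031 m and horizontal distance between socket_c_mid and seat below 0.004 m and angle between socket_c_mid's own z axis and vertical below 0.08 rad and linear speed of each of socket_c, socket_a, socket_b below 0.02 m/s and contact force between the fingers and socket_c above 4 N and distance between the grasp point and socket_c_mid below 0.035 m and height (world z) of socket_a_mid between 0.023 and 0.033 m and angle between each of socket_a_mid, socket_b_mid's own z axis and vertical below 0.1 rad and height (world z) of socket_b_mid between 0.023 and 0.033 m))); the arm keeps its last pose, push and grip.
It fails at once if the yellow screwdriver is moved more than 20 mm (distance of yellow_driver from where it was at the start of the episode above 0.02 m).
It fails at once if the eraser is moved more than 20 mm (distance of rubber from where it was at the start of the episode above 0.02 m).
It fails at once if the side cutters is moved more than 20 mm (distance of cutters from where it was at the start of the episode above 0.02 m).
It also fails if it takes over 72 s, if anything falls off the work surface, if the arm or the gripper's body presses on something with over 40 N, if the wrist force passes 120 N, or if a joint passes its speed limit or range.

## Robot

A 7-joint arm with a two-finger parallel gripper is mounted at the origin on a cart in front of the work surface, level with it; the furniture and walls round the work are solid. World frame = base frame: x ahead of the robot, y to its left, z up, the work surface at z = 0. Lengths are in m, angles in rad, forces in N, time in s.
With the tool pointing down it reaches from about 0.425 to 0.925 m from the base axis. Payload 6.8 kg.
Tool frame: the origin (TCP) lies at the very end of the fingers, on their centre line; the grasp point (between the pads) lies 19 mm behind it; z points along the fingers, x is the direction in which the jaws open and shut, and the axes are right-handed (so a half turn about z gives the same grasp; the last joint's range is limited). The gripper opens to 85 mm and grips with 20 to 120 N. Pads are 22 mm wide; open, the fingers measure 114 mm over their backs; the gripper's body (76 mm by 85 mm) begins 54 mm behind the grasp point. The pads swing forward as they close: fully open they stand 13 mm farther back than shut.
Start: joints at [-1.299, 0.477, 0.022, 1.555, -0.011, 1.109, -0.083], TCP at [0.25, 0.627, 0.231] pointing down, gripper open.
Joint ranges: [-2.96, 2.96], [-0.34, 2.1], [-1.41, 1.46], [0.24, 2.44], [-1.37, 4.51], [0.17, 1.92], [-2.96, 2.96]. Speed limits (rad/s): [2.39, 2.39, 3.14, 3.14, 3.14, 3.14, 3.14].

## Interface

Orientations are given as a unit quaternion [w, x, y, z].
In Python, from station import bot gives the robot as it stands.
- The arm moves only by the shell command python3 -m creep 'ROWS' [FORCE]. ROWS is JSON, a list that holds one entry, the list of rows, each a list of 7 numbers: the shift along the tool's x, y, z in cm, then the turn, a rotation vector about the tool's x, y, z in rad, then the opening, from 0 (shut) to 1 (fully open). In form: [[[dx, dy, dz, wx, wy, wz, claw], ...]]. A call has 1 to 10 rows; each row is the pose to reach, as a shift and turn from the pose commanded when the call began, along the tool's axes at that moment; what a row does not reach only later rows make up. A row lasts 1/8 s, in which the tool goes at most 62.5 mm and 10.7 degrees, less where a joint would pass 70% of its speed; a pose out of reach is approached as far as the arm can. A call with a gripper value outside its range is refused whole. The fingers move at their own pace and stop on an object; FORCE is the grip in N (left out, the last holds). Time passes only in rows, so rows that repeat a pose let the fingers close. It gives the time, the measured TCP pose, the force and the opening at its end, in the units of the state.
- bot.get_obs(): the state, without advancing time (a new reading comes with each control period).
- bot.read_camera(name): name is "scene" or "top"; returns (picture, depth): 480x640x3 uint8, blue, green, red; 480x640 float32, m along the optical axis (not along the pixel's ray), 0 where there is no reading.
- bot.calibration(name): a dict with "mtx" (3x3 intrinsics, pixels), "rvec" (rotation vector, rad) and "tvec" (3), from world to camera coordinates, as OpenCV has them. Camera axes: x right, y down, z forward; pixel columns grow to the right and rows downward; lengths in m; the calibration is good to about 2 mm. A picture is of the moment at which its call begins. calibration takes no time and is no camera call.
- bot.hand_in(): hands the job in, once; it reports no verdict.
Trained networks look in the newest picture that a camera, given by its name, has taken for a name from the list of things; names that differ only in an ending like _2 or _b are one class to them, and where a whole thing is asked for, a point or a joint stands for the part that bears it (a point fixed in the world has none). Each returns a list of dicts, best first, with "p" (0 to 1); they miss things now and then, are a little off and sometimes report something else, mostly with a low value. They report only what shows in the picture. A call takes as long as a camera call. They do not tell look-alikes from the thing itself.
- bot.find_in(camera, label): "xy" ([column, row] in pixels, amid what is visible of it).
- bot.silhouettes(camera, label): "mask" (480x640 bool, what is visible of it) and "xy" ([column, row] in pixels, amid what is visible of it).
The state is a dict: "t": time; "q": joint angles; "joint_vel": joint speeds; "joint_torque": joint torques, N m; "eef_pos": TCP position; "tool_rot": TCP orientation; "contact_force": force on the tool from outside, world axes, zero at the start; "torque": the same for the moment, N m; "gripper_width": opening from 0.0 (shut) to 1.0 (fully open).
Only numpy, scipy, OpenCV 4.12 (cv2) and the standard library are available. Lean on these libraries where they do the work, as an engineer would, in place of code of your own. Each camera call takes 0.05 s, during which the arm holds its last target.

## Working session

There is one attempt and no reset: what is moved stays moved. The work goes in short steps, Python scripts to look and compute and a shell command to move; the robot and the scene stay as the last step left them, time stands still between calls to the robot, and variables do not carry over. Pictures are saved under pics/ and viewed, and the job is handed in when it is done.

```bash
ls; mkdir -p pics; python3 - <<'E'
from station import bot
import cv2
o=bot.get_obs()
for k,v in o.items(): print(k,v)
for n in ("scene","top"):
    im,d=bot.read_camera(n); cv2.imwrite(f"pics/{n}0.png",im)
    import numpy as np; np.save(f"pics/{n}0.npy",d)
    print(bot.calibration(n))
E
```

```text
pics
t 0.0
q [-1.29910774  0.47780597  0.02233668  1.55647094 -0.01150573  1.10934016
 -0.08312076]
joint_vel [-0.00020875  0.00127225 -0.00012532 -0.00119969 -0.0001094   0.00086946
 -0.00060874]
joint_torque [-1.58396906e-03 -5.96437490e+01  1.60650719e+00 -2.81204438e+01
  1.22710224e-02  9.21003259e-03  2.96512212e-05]
eef_pos [0.25002265 0.62632344 0.23031352]
tool_rot [ 5.86557398e-04  8.27865375e-01  5.60926039e-01 -7.44959205e-04]
contact_force [ 1.01673521 -0.15106766 -0.01774096]
torque [ 0.02690737  0.02893603 -0.04580048]
gripper_width 0.9972273288275464
{'mtx': array([[537.25806959,   0.        , 324.96967663],
       [  0.        , 537.25806959, 248.29466927],
       [  0.        ,   0.        ,   1.        ]]), 'rvec': array([ 0.74984125, -2.40820802,  1.36010071]), 'tvec': array([0.3546068 , 0.24588949, 0.68219149])}
{'mtx': array([[484.73872529,   0.        , 323.78806034],
       [  0.        , 484.73872529, 244.92354408],
       [  0.        ,   0.        ,   1.        ]]), 'rvec': array([ 2.21074886, -2.15694423,  0.08734768]), 'tvec': array([-0.10432315,  0.51132355,  1.0282436 ])}
```

View pics/scene0.png

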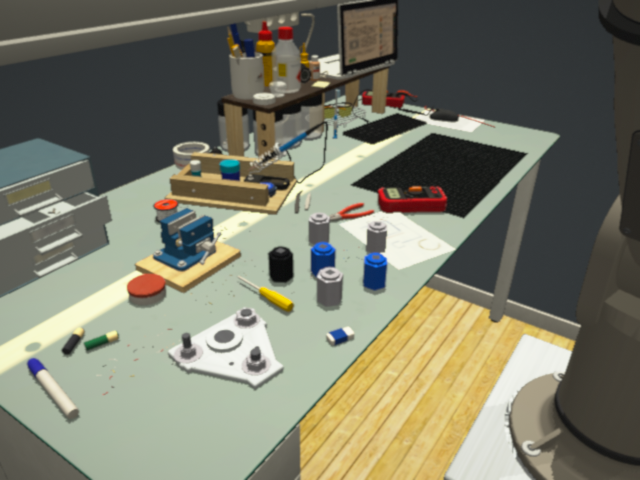

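View pics/top0.png

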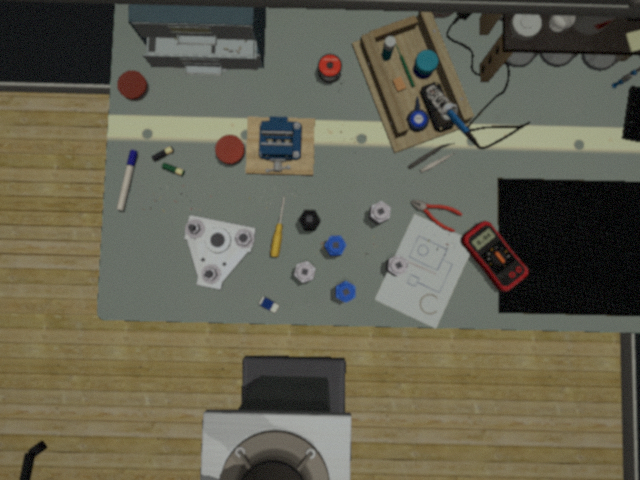

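```bash
cat > h.py <<'E'
import numpy as np, cv2
from station import bot
def cal(n):
    c=bot.calibration(n); R=cv2.Rodrigues(np.array(c['rvec']))[0]; return c['mtx'],R,np.array(c['tvec']).ravel(),c
def proj(n,p):
    K,R,t,c=cal(n); return cv2.projectPoints(np.array(p,float).reshape(-1,3),c['rvec'],c['tvec'],K,None)[0].reshape(-1,2)
def ray(n,uv,z):
    K,R,t,c=cal(n); C=-R.T@t; d=R.T@np.linalg.inv(K)@np.array([uv[0],uv[1],1.]); return C+d*(z-C[2])/d[2]
def cloud(n,d):
    K,R,t,c=cal(n); v,u=np.mgrid[0:480,0:640]; P=np.stack([(u-K[0,2])/K[0,0]*d,(v-K[1,2])/K[1,1]*d,d],-1)
    return (P-t)@R
E
python3 - <<'E'
from h import *
for n in("scene","top"):
    K,R,t,c=cal(n); print(n,"cam at",-R.T@t, proj(n,[[.25,.627,.231],[0,0,0],[.6,0,0]]))
d=np.load("pics/top0.npy");P=cloud("top",d)
im=cv2.imread("pics/top0.png")
for nm,uv in dict(a=(380,212),b=(304,271),c=(397,265),black=(309,219),bl1=(335,245),bl2=(344,292),n1=(193,228),n2=(243,237),n3=(210,272),boss=(218,240),desk=(280,200)).items():
    print(nm,P[uv[1],uv[0]].round(4), ray("top",uv,P[uv[1],uv[0]][2]).round(4))
cv2.imwrite("pics/crop0.png",cv2.resize(im[180:320,170:490],None,fx=2.5,fy=2.5,interpolation=cv2.INTER_CUBIC))
im=cv2.imread("pics/scene0.png")
cv2.imwrite("pics/crop1.png",cv2.resize(im[190:400,150:450],None,fx=2.6,fy=2.6,interpolation=cv2.INTER_CUBIC))
for l in ("socket_b_mid","seat","flange_plate","yellow_driver","rubber","cutters"):
  for n in("top","scene"):
    print(l,n,[(round(r['p'],2),[round(float(x),1) for x in r['xy']]) for r in bot.find_in(n,l)])
E
```

```text
scene cam at [0.04535864 0.57998378 0.55960188] [[-135.18266633  795.86085805]
 [ 604.23930949  441.94427568]
 [ 245.93809178  284.23152311]]
top cam at [ 0.43356685 -0.08910886  1.06475321] [[-106.5680237   381.02830613]
 [ 274.60762283  485.97374628]
 [ 283.33401761  205.78032774]]
a [ 0.5827 -0.2075  0.059 ] [ 0.5827 -0.2075  0.059 ]
b [ 0.4556 -0.0519  0.0572] [ 0.4556 -0.0519  0.0572]
c [ 0.4728 -0.2448  0.0571] [ 0.4728 -0.2448  0.0571]
black [ 0.5647 -0.0593  0.0557] [ 0.5647 -0.0593  0.0557]
bl1 [ 0.5113 -0.115   0.0565] [ 0.5113 -0.115   0.0565]
bl2 [ 0.4142 -0.1359  0.0548] [ 0.4142 -0.1359  0.0548]
n1 [0.5413 0.1869 0.0398] [0.5413 0.1869 0.0398]
n2 [0.5257 0.0817 0.0303] [0.5257 0.0817 0.0303]
n3 [0.4491 0.1482 0.0344] [0.4491 0.1482 0.0344]
boss [0.5187 0.1371 0.0203] [0.5187 0.1371 0.0203]
desk [0.6123 0.0076 0.0024] [0.6123 0.0076 0.0024]
socket_b_mid top [(0.92, [307.9, 222.2]), (0.72, [304.7, 274.7]), (0.65, [343.1, 288.6]), (0.56, [334.3, 245.5])]
socket_b_mid scene [(0.97, [319.5, 258.4]), (0.75, [281.1, 264.4]), (0.68, [329.9, 287.5]), (0.56, [373.5, 269.2])]
seat top [(0.57, [216.8, 245.2])]
seat scene [(0.82, [230.3, 352.7])]
flange_plate top [(0.79, [214.6, 248.5])]
flange_plate scene [(0.93, [231.3, 352.3]), (0.39, [376.8, 236.4])]
yellow_driver top [(0.74, [276.0, 238.8])]
yellow_driver scene [(0.67, [272.3, 297.1])]
rubber top [(0.46, [267.8, 302.6])]
rubber scene [(0.92, [341.4, 335.7])]
cutters top [(0.82, [429.7, 206.1]), (0.32, [377.6, 212.8])]
cutters scene [(0.89, [349.9, 213.7])]
```

View pics/crop0.png

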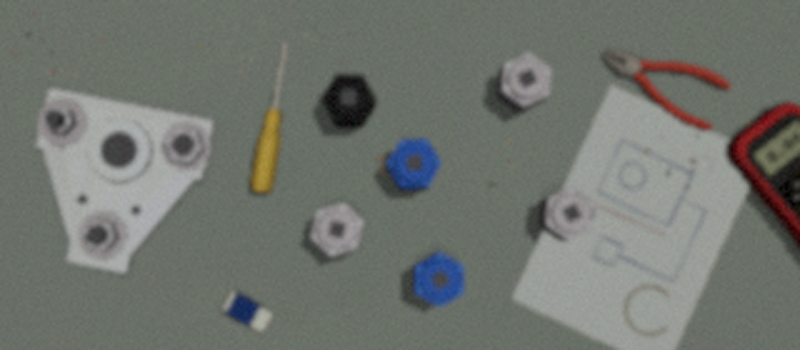

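View pics/crop1.png

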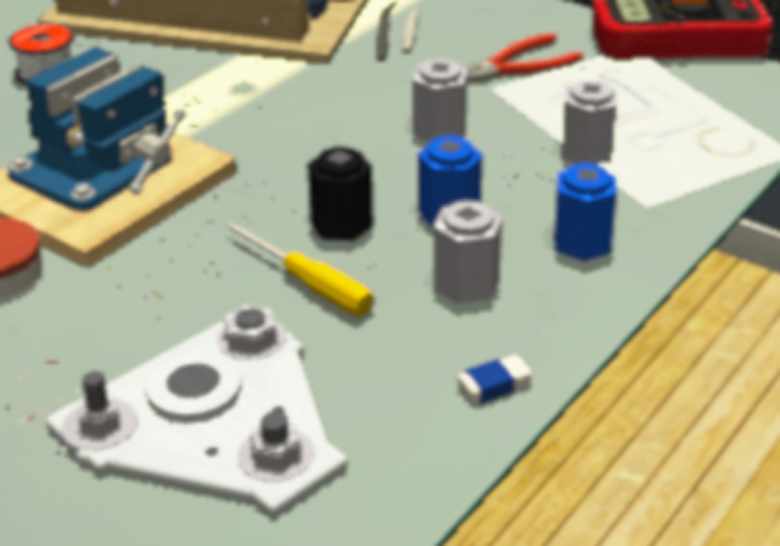

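```bash
cat > fit.py <<'E'
from h import *
from scipy.optimize import minimize
def hexpts(x,y,yaw,z0,af=.040,bodyh=.050,boss_r=.0165,boss_h=.056):
    a=yaw+np.pi/6+np.arange(6)*np.pi/3; r=af/np.sqrt(3)
    H=np.c_[x+r*np.cos(a),y+r*np.sin(a)]
    b=np.arange(24)*np.pi/12; B=np.c_[x+boss_r*np.cos(b),y+boss_r*np.sin(b)]
    return np.r_[np.c_[H,np.full(6,z0)],np.c_[H,np.full(6,z0+bodyh)],np.c_[B,np.full(24,z0+boss_h)]]
S=8
def render(n,sets,box):
    u0,v0,u1,v1=box; m=np.zeros(((v1-v0)*S,(u1-u0)*S),np.uint8)
    for pts in sets:
        q=(proj(n,pts)-[u0,v0]+.5)*S-.5
        cv2.fillConvexPoly(m,cv2.convexHull(np.round(q*16).astype(np.int32)),255,shift=4)
    return cv2.resize(m,(u1-u0,v1-v0),interpolation=cv2.INTER_AREA)/255.
def socket_sets(x,y,yaw,z0):
    P=hexpts(x,y,yaw,z0); return [P[:12],P[12:]] # body hull, boss top (drawn separately); boss side approximated
E
python3 - <<'E'
from fit import *
out={}
for n in("top","scene"):
    im,d=bot.read_camera(n)
    for l in("socket_b_mid","flange_plate"):
        for i,r in enumerate(bot.silhouettes(n,l)):
            m=r['mask']; v,u=np.nonzero(m)
            print(n,l,i,round(r['p'],2),np.round(r['xy'],1),m.sum(),u.min(),u.max(),v.min(),v.max(),im[m].mean(0).round())
            out[f"{n}_{l}_{i}"]=m
    P=cloud(n,d); z=P[...,2]
    print("desk noise",n,[ (z[v:v+20,u:u+20].mean().round(4),z[v:v+20,u:u+20].std().round(4)) for u,v in ((280,175),(280,280))] if n=="top" else z[340:355,300:320].std())
    # height clusters
    msk=((z>.03)&(z<.07)).astype(np.uint8); nn,lab,st,ce=cv2.connectedComponentsWithStats(msk)
    for i in range(1,nn):
        if 30<st[i,4]<3000:
            p=P[(lab==i)]; t=p[p[:,2]>.045]
            if len(t): print(n,st[i],ce[i].round(1),t.mean(0).round(4),len(t))
np.savez("masks0.npz",**out)
E
```

```text
top socket_b_mid 0 0.61 [344.6 288.8] 336 335 354 281 301 [131.  76.  48.]
top socket_b_mid 1 0.57 [335.2 243.9] 348 324 345 235 256 [126.  73.  47.]
top socket_b_mid 2 0.57 [434.9 203.3] 470 411 461 200 231 [ 64.  72. 115.]
top socket_b_mid 3 0.55 [305.3 273.1] 341 294 315 260 281 [133. 133. 135.]
top socket_b_mid 4 0.54 [308.2 222.5] 363 299 319 209 230 [35. 36. 35.]
top flange_plate 0 0.87 [213.3 247.6] 3187 184 255 215 289 [151. 153. 151.]
desk noise top [(np.float64(0.005), np.float64(0.0752)), (np.float64(0.0022), np.float64(0.0532))]
top [256   7   9  55 195] [260.7  39.8] [0.952  0.0562 0.0581] 123
top [ 414   11   60  112 2198] [440.7  64.7] [ 0.9071 -0.3348  0.0564] 1881
top [483  13  15  16 156] [488.4  20.9] [ 1.0084 -0.4391  0.057 ] 96
top [ 360   15   69  121 2396] [390.9  78.1] [ 0.8651 -0.2123  0.0547] 1374
top [382  44  12  14  93] [386.4  51.4] [ 0.9356 -0.2174  0.0578] 53
top [483  50  16  27 193] [488.3  65.9] [ 0.9087 -0.438   0.0576] 122
top [509  52  30  11 208] [522.2  56.7] [ 0.9312 -0.5123  0.0566] 131
top [545  53  33  10 194] [561.   56.3] [ 0.9345 -0.6003
[... 1917 characters left out ...]
 [ 44 201  30  14 155] [ 58.9 207.1] [1.0077 0.0846 0.0689] 155
scene [308 213  22  20 347] [318.2 222.1] [ 0.5821 -0.2021  0.0512] 204
scene [366 221  21  20 359] [376.2 230.4] [ 0.4705 -0.2398  0.0513] 218
scene [  0 222 107  61 984] [ 49.8 253.5] [0.898  0.1828 0.0565] 182
scene [160 232  59  33 871] [188.7 246.5] [0.7019 0.0246 0.0595] 673
scene [310 242  25  22 442] [322.1 253. ] [ 0.5091 -0.1088  0.0516] 264
scene [268 246  25  23 456] [279.9 257.3] [ 0.5624 -0.0525  0.0516] 281
scene [364 253  23  24 449] [374.9 263.9] [ 0.4125 -0.132   0.0514] 293
scene [316 268  27  25 528] [329.  279.5] [ 0.4521 -0.0461  0.0516] 323
scene [181 333  10  12  99] [185.5 338.5] [0.5424 0.1947 0.0453] 7
```

```bash
cat >> fit.py <<'E'
def fitsocket(n,d,x0,y0,z0=0.,zc=.03,bossr=.0165):
    """fit x,y,yaw to depth mask z>z0+zc near (x0,y0)"""
    P=cloud(n,d); z=P[...,2]
    m=((z>z0+zc)&(z<z0+.075)&(np.hypot(P[...,0]-x0,P[...,1]-y0)<.034)).astype(float)
    v,u=np.nonzero(m); box=(u.min()-6,v.min()-6,u.max()+7,v.max()+7); M=m[box[1]:box[3],box[0]:box[2]]
    def cost(p):
        H=hexpts(p[0],p[1],p[2],z0); H[:6,2]=z0+zc
        b=H[12:].copy(); b[:,2]=z0+.05
        return np.abs(render(n,[H[:12],np.r_[H[12:],b]],box)-M).sum()
    best=None
    for yaw in np.radians(np.arange(-30,30,7.5)):
        r=minimize(cost,[x0,y0,yaw],method="Nelder-Mead",options=dict(initial_simplex=[[x0,y0,yaw],[x0+.003,y0,yaw],[x0,y0+.003,yaw],[x0,y0,yaw+.1]],xatol=1e-4,fatol=.05))
        if best is None or r.fun<best.fun: best=r
    return best.x,best.fun,M.sum()
def nutsets(p,af):
    x,y,yaw=p; c,s=np.cos(yaw),np.sin(yaw); out=[]; stud={.030:.003,.026:.012,.022:.021}
    for (a,b),w in zip(((-.055,0),(.035,.055),(.035,-.055)),af):
        cx,cy=x+c*a-s*b,y+s*a+c*b
        H=hexpts(cx,cy,yaw,.02,w,.004)[:12]; out.append(H)
        k=np.arange(16)*np.pi/8
        out.append(np.r_[[[cx+.006*np.cos(t),cy+.006*np.sin(t),zz] for t in k for zz in (.024,.024+stud[w])]])
    return out
E
python3 - <<'E'
from fit import *
D={}
for n in("top","scene"):
    im,d=bot.read_camera(n); D[n]=d
    for nm,(x,y) in dict(A=(.583,-.2075),B=(.4556,-.052),C=(.473,-.245)).items():
        p,f,s=fitsocket(n,d,x,y); print(n,nm,p[:2].round(4),np.degrees(p[2]).round(1)%60,f,s)
    P=cloud(n,d); z=P[...,2]
    m=((z>.0205)&(z<.06)&(np.hypot(P[...,0]-.505,P[...,1]-.139)<.1)).astype(float)
    v,u=np.nonzero(m); box=(u.min()-6,v.min()-6,u.max()+7,v.max()+7); M=m[box[1]:box[3],box[0]:box[2]]
    cost=lambda p: np.abs(render(n,nutsets(p,(.026,.022,.030)),box)-M).sum()
    s0=np.array([.503,.139,-.155]); r=minimize(cost,s0,method="Nelder-Mead",options=dict(initial_simplex=[s0,s0+[.004,0,0],s0+[0,.004,0],s0+[0,0,.08]],xatol=1e-4,fatol=.05))
    p=r.x; print(n,"plate",p.round(4),np.degrees(p[2]).round(2),r.fun,M.sum(),"seat",(p[:2]-.055*np.array([np.cos(p[2]),np.sin(p[2])])).round(4))
    cv2.imwrite(f"pics/pl_{n}.png",cv2.resize(np.dstack([M,render(n,nutsets(p,(.026,.022,.030)),box),im[box[1]:box[3],box[0]:box[2],1]/255.])*255,None,fx=6,fy=6,interpolation=cv2.INTER_NEAREST))
E
```

```text
top A [ 0.5864 -0.2085] 30.2 15.937254901960785 338.0Traceback (most recent call last):
  File "<stdin>", line 6, in <module>
  File "fit.py", line 28, in fitsocket
    r=minimize(cost,[x0,y0,yaw],method="Nelder-Mead",options=dict(initial_simplex=[[x0,y0,yaw],[x0+.003,y0,yaw],[x0,y0+.003,yaw],[x0,y0,yaw+.1]],xatol=1e-4,fatol=.05))
    res = _minimize_neldermead(fun, x0, args, callback, bounds=bounds,
                               **options)
    fxcc = func(xcc)
    fx = function(np.copy(x), *(wrapper_args + args))
  File "fit.py", line 25, in cost
    return np.abs(render(n,[H[:12],np.r_[H[12:],b]],box)-M).sum()
                  ~~~~~~^^^^^^^^^^^^^^^^^^^^^^^^^^^^^^^^
  File "fit.py", line 12, in render
    q=(proj(n,pts)-[u0,v0]+.5)*S-.5
       ~~~~^^^^^^^
  File "h.py", line 6, in proj
    K,R,t,c=cal(n); return cv2.projectPoints(np.array(p,float).reshape(-1,3),c['rvec'],c['tvec'],K,None)[0].reshape(-1,2)
            ~~~^^^
  File "h.py", line 4, in cal
    c=bot.calibration(n); R=cv2.Rodrigues(np.array(c['rvec']))[0]; return c['mtx'],R,np.array(c['tvec']).ravel(),c
ValueError: time passes only in moves, steps and waits
```

Cache the calibration (repeated calls have a limit).

```bash
sed -i 's/^def cal(n):/import functools\n@functools.lru_cache(None)\ndef cal(n):/' h.py
python3 - <<'E'
from fit import *
print(bot.get_obs()['t'])
for n in("top","scene"):
    im,d=bot.read_camera(n); np.save(f"pics/{n}_d1.npy",d)
    for nm,(x,y) in dict(A=(.583,-.2075),B=(.4556,-.052),C=(.473,-.245)).items():
        p,f,s=fitsocket(n,d,x,y); print(n,nm,p[:2].round(4),np.degrees(p[2]).round(1)%60,round(f,1),s)
    P=cloud(n,d); z=P[...,2]
    m=((z>.0205)&(z<.06)&(np.hypot(P[...,0]-.505,P[...,1]-.139)<.1)).astype(float)
    v,u=np.nonzero(m); box=(u.min()-6,v.min()-6,u.max()+7,v.max()+7); M=m[box[1]:box[3],box[0]:box[2]]
    cost=lambda p: np.abs(render(n,nutsets(p,(.026,.022,.030)),box)-M).sum()
    s0=np.array([.503,.139,-.155]); r=minimize(cost,s0,method="Nelder-Mead",options=dict(initial_simplex=[s0,s0+[.004,0,0],s0+[0,.004,0],s0+[0,0,.08]],xatol=1e-4,fatol=.05))
    p=r.x; print(n,"plate",p.round(4),np.degrees(p[2]).round(2),r.fun,M.sum(),"seat",(p[:2]-.055*np.array([np.cos(p[2]),np.sin(p[2])])).round(4))
    cv2.imwrite(f"pics/pl_{n}.png",cv2.resize(np.dstack([M,render(n,nutsets(p,(.026,.022,.030)),box),im[box[1]:box[3],box[0]:box[2],1]/255.])*255,None,fx=6,fy=6,interpolation=cv2.INTER_NEAREST))
E
```

```text
1.05
top A [ 0.5864 -0.2085] 27.5 18.4 336.0
top B [ 0.4556 -0.0518] 17.200000000000003 16.1 319.0
top C [ 0.4744 -0.2472] 24.9 16.3 341.0
top plate [ 0.5011  0.1433 -0.1708] -9.78 96.05098039215684 403.0 seat [0.4469 0.1527]
scene A [ 0.5852 -0.2056] 28.3 31.7 343.0
scene B [ 0.4547 -0.0499] 14.7 43.3 522.0
scene C [ 0.4735 -0.2448] 29.3 37.4 352.0
scene plate [ 0.5007  0.1443 -0.1716] -9.83 118.37647058823529 642.0 seat [0.4465 0.1537][ WARN:0@4.459] global loadsave.cpp:1063 imwrite_ Unsupported depth image for selected encoder is fallbacked to CV_8U.
```

View pics/pl_top.png

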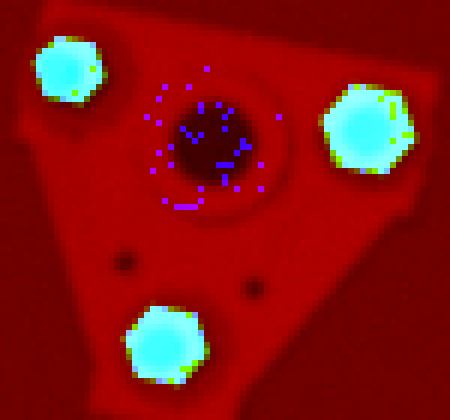

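View pics/pl_scene.png

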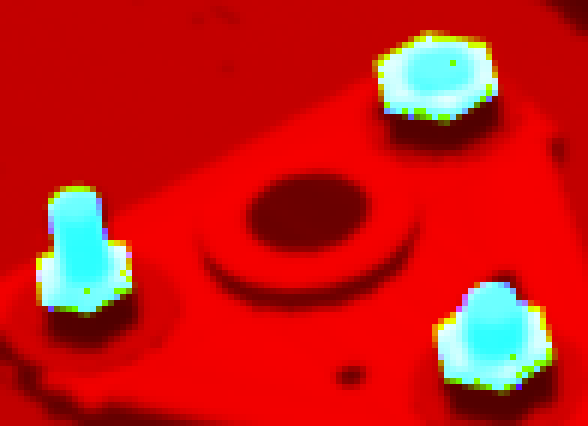

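```bash
cat > go.py <<'E'
import sys
from h import *
def pose():
    o=bot.get_obs(); w,x,y,z=o['tool_rot']; from scipy.spatial.transform import Rotation as Ro
    return o,Ro.from_quat([x,y,z,w]).as_matrix()
def delta(x,y,z,th):
    o,R=pose(); p=o['eef_pos']; d=R.T@(np.array([x,y,z])-p)*100
    t0=np.arctan2(R[1,0],R[0,0]); dt=(np.radians(th)-t0+np.pi)%(2*np.pi)-np.pi
    # small tilt correction as well
    c,s=np.cos(np.radians(th)),np.sin(np.radians(th)); Rt=np.array([[c,s,0],[s,-c,0],[0,0,-1.]])
    rv=cv2.Rodrigues(R.T@Rt)[0].ravel()
    print("t",round(o['t'],2),"tcp",p.round(4),"th",np.degrees(t0).round(2),"F",o['contact_force'].round(1),"M",o['torque'].round(2),"w",round(o['gripper_width'],3))
    print("  -> cm",d.round(2),"rv",rv.round(3),"rows>=",round(max(np.linalg.norm(d)/6.25,abs(np.degrees(dt))/10.7),1))
if __name__=="__main__": 
    a=list(map(float,sys.argv[1:])); 
    for i in range(0,len(a),4): delta(*a[i:i+4])
E
python3 go.py .5 .25 .2 30  .455 -.051 .12 16
```

```text
t 1.15 tcp [0.2502 0.6269 0.2313] th 68.24 F [0.4 0.6 0.3] M [-0.03 -0.02  0.02] w 1.004
  -> cm [-25.75  37.17   3.13] rv [-0.    -0.     0.667] rows>= 7.3
t 1.15 tcp [0.2502 0.6269 0.2313] th 68.24 F [0.4 0.6 0.3] M [-0.03 -0.02  0.02] w 1.004
  -> cm [-55.37  44.15  11.13] rv [-0.    -0.     0.912] rows>= 11.5
```

```bash
python3 -m creep '[[[-26,37,3,0,0,0.667,0.75],[-26,37,3,0,0,0.667,0.75],[-26,37,3,0,0,0.667,0.75],[-26,37,3,0,0,0.667,0.75],[-26,37,3,0,0,0.667,0.75],[-26,37,3,0,0,0.667,0.75],[-26,37,3,0,0,0.667,0.75],[-55.4,44.15,11.1,0,0,0.912,0.75],[-55.4,44.15,11.1,0,0,0.912,0.75],[-55.4,44.15,11.1,0,0,0.912,0.75]]]' 40; python3 go.py .455 -.051 .1 16
```

```text
t: 2.4
eef_pos: [0.4692, 0.0793, 0.1549]
tool_rot: [-0.0, 0.99, 0.139, 0.001]
contact_force: [1.0, -0.6, 0.1]
gripper_width: 0.752
t 2.4 tcp [0.4692 0.0793 0.1549] th 15.95 F [ 1.  -0.6  0.1] M [ 0.   -0.09  0.02] w 0.752
  -> cm [-4.95 12.14  5.49] rv [-0.    -0.001 -0.001] rows>= 2.3
```

```bash
python3 -m creep '[[[-4.95,12.1,5.5,0,0,0,0.75],[-4.95,12.1,5.5,0,0,0,0.75],[-4.95,12.1,5.5,0,0,0,0.75],[-4.95,12.1,5.5,0,0,0,0.75],[-4.95,12.1,5.5,0,0,0,0.75]]]'; python3 go.py .455 -.051 .015 16;  python3 - <<'E'
from h import *
for n in("top","scene"):
    im,d=bot.read_camera(n); cv2.imwrite(f"pics/{n}2.png",im)
    u,v=(304,260) if n=="top" else (330,270)
    cv2.imwrite(f"pics/{n}2c.png",cv2.resize(im[v-70:v+70,u-90:u+90],None,fx=4,fy=4,interpolation=cv2.INTER_CUBIC))
E
```

```text
t: 3.02
eef_pos: [0.4558, -0.0478, 0.1004]
tool_rot: [-0.0, 0.99, 0.14, 0.001]
contact_force: [0.3, 0.6, 0.0]
gripper_width: 0.752
t 3.02 tcp [ 0.4558 -0.0478  0.1004] th 16.07 F [0.3 0.6 0. ] M [0.03 0.06 0.  ] w 0.752
  -> cm [-0.17  0.29  8.54] rv [-0.    -0.001  0.001] rows>= 1.4
```

View pics/scene2c.png

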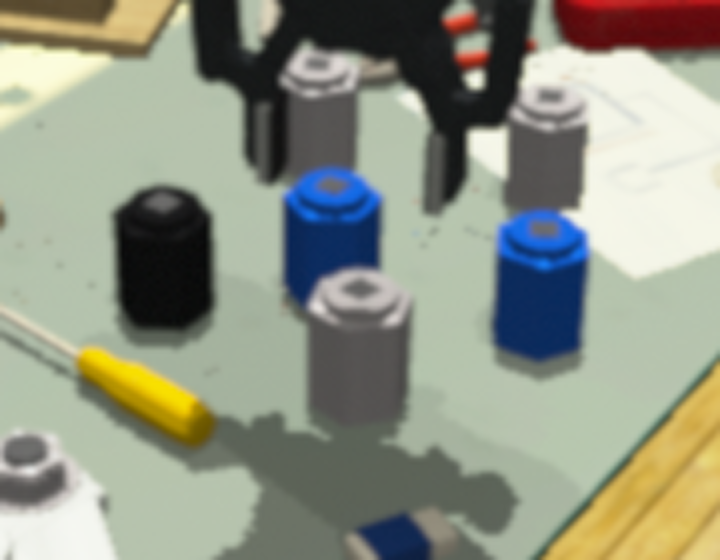

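View pics/top2c.png

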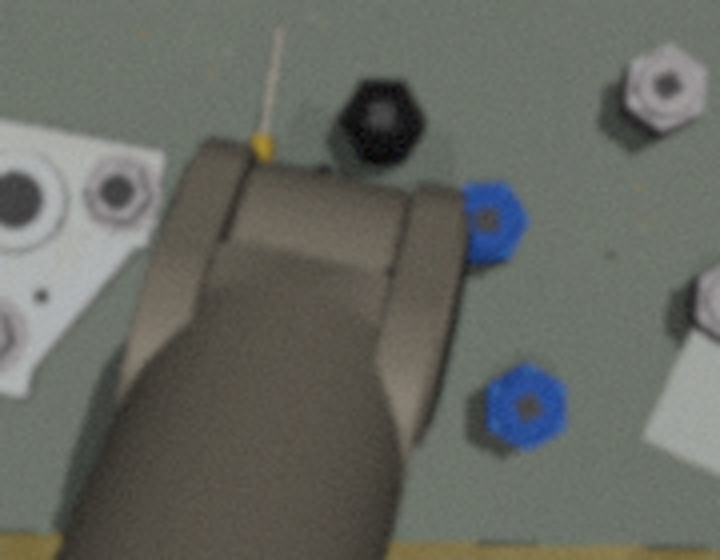

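```bash
python3 -c "
from h import *
print(proj('scene',[[.4558,-.0478,.1004],[.4558,-.0478,.107]]))"
python3 -m creep '[[[-0.15,0.3,4.5,0,0,0,0.75],[-0.15,0.3,8.5,0,0,0,0.75],[-0.15,0.3,8.5,0,0,0,0.75],[-0.15,0.3,8.5,0,0,0,0.75]]]'; python3 go.py .455 -.051 .015 16
```

```text
[[328.37656972 249.62957844]
 [328.44933395 246.17811624]]
t: 3.62
eef_pos: [0.4553, -0.0518, 0.0161]
tool_rot: [0.0, 0.99, 0.139, 0.001]
contact_force: [-0.0, 0.3, 0.1]
gripper_width: 0.751
t 3.62 tcp [ 0.4553 -0.0518  0.0161] th 16.03 F [-0.   0.3  0.1] M [ 0.03 -0.   -0.04] w 0.751
  -> cm [-0.   -0.08  0.11] rv [ 0.    -0.001  0.001] rows>= 0.0
```

```bash
python3 -m creep '[[[0,0,0,0,0,0,0.3],[0,0,0,0,0,0,0.3],[0,0,0,0,0,0,0.3],[0,0,0,0,0,0,0.3],[0,0,0,0,0,0,0.3],[0,0,0,0,0,0,0.3]]]' 60; python3 go.py .455 -.051 .095 16
```

```text
t: 4.38
eef_pos: [0.4556, -0.0519, 0.0167]
tool_rot: [-0.0, 0.99, 0.139, 0.001]
contact_force: [-1.3, 1.5, 8.5]
gripper_width: 0.457
t 4.38 tcp [ 0.4556 -0.0519  0.0167] th 16.0 F [-1.3  1.5  8.5] M [0.11 0.36 0.09] w 0.457
  -> cm [-0.01 -0.11 -7.83] rv [ 0.    -0.003  0.   ] rows>= 1.3
```

```bash
python3 -m creep '[[[0,0,-4,0,0,0,0.3],[0,0,-8,0,0,0,0.3],[0,0,-8,0,0,0,0.3]]]'; python3 go.py .4467 .1532 .078 50.2
```

```text
t: 4.75
eef_pos: [0.4567, -0.0521, 0.098]
tool_rot: [-0.0, 0.99, 0.139, 0.003]
contact_force: [0.3, 0.3, -2.7]
gripper_width: 0.459
t 4.75 tcp [ 0.4567 -0.0521  0.098 ] th 15.99 F [ 0.3  0.3 -2.7] M [-0.02  0.   -0.05] w 0.459
  -> cm [  4.68 -20.01   2.02] rv [ 0.003 -0.006 -0.597] rows>= 3.3
```

```bash
python3 -m creep '[[[1.5,-6,0,0,0,-0.15,0.3],[3,-12,0,0,0,-0.33,0.3],[4.7,-18,1,0,0,-0.5,0.3],[4.7,-20,2,0,0,-0.597,0.3],[4.7,-20,2,0,0,-0.597,0.3],[4.7,-20,2,0,0,-0.597,0.3],[4.7,-20,2,0,0,-0.597,0.3]]]'; python3 go.py .4467 .1532 .078 50.2;  python3 - <<'E'
from h import *
for n in("top","scene"):
    im,d=bot.read_camera(n); cv2.imwrite(f"pics/{n}3.png",im); np.save(f"pics/{n}3.npy",d)
    u,v=(215,250) if n=="top" else (250,320)
    cv2.imwrite(f"pics/{n}3c.png",cv2.resize(im[v-70:v+70,u-90:u+90],None,fx=4,fy=4,interpolation=cv2.INTER_CUBIC))
E
```

```text
t: 5.62
eef_pos: [0.4449, 0.1515, 0.0752]
tool_rot: [0.0, 0.906, 0.423, 0.0]
contact_force: [-0.4, -0.4, -2.8]
gripper_width: 0.461
t 5.62 tcp [0.4449 0.1515 0.0752] th 50.0 F [-0.4 -0.4 -2.8] M [-0.    0.03 -0.03] w 0.461
  -> cm [ 0.25  0.03 -0.28] rv [ 0.     0.    -0.003] rows>= 0.1
```

View pics/scene3c.png

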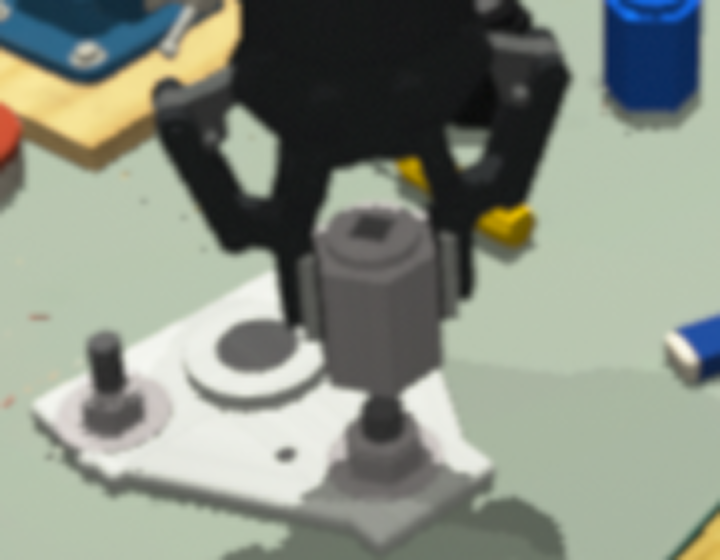

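View pics/top3c.png

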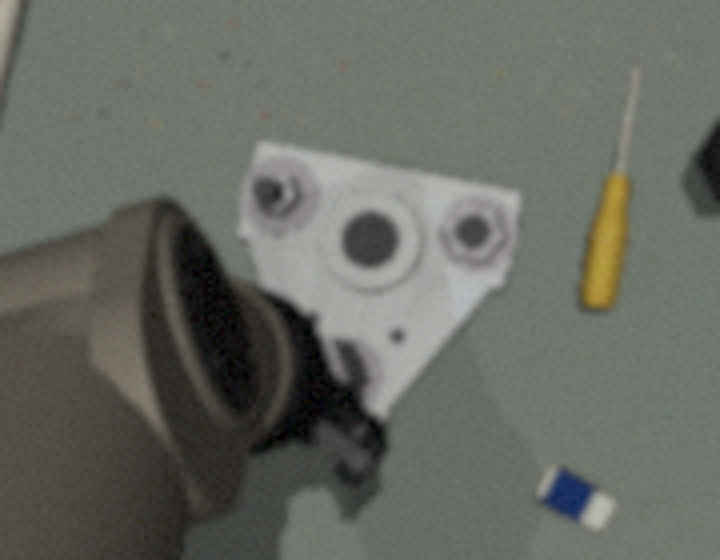

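```bash
cat > flats.py <<'E'
from h import *
from scipy.optimize import least_squares
def hexcenter(P,c0,zlo,zhi,af,yawdeg,cam,it=6):
    """centre of hex prism from side-face points; faces seen by cam"""
    c=np.array(c0,float); sel=(P[...,2]>zlo)&(P[...,2]<zhi)&(np.hypot(P[...,0]-c[0],P[...,1]-c[1])<af/np.sqrt(3)+.006)
    Q=P[sel][:,:2]
    ns=[]
    for k in range(6):
        a=np.radians(yawdeg+60*k); n=np.array([np.cos(a),np.sin(a)])
        if n@(cam[:2]-c)/np.linalg.norm(cam[:2]-c)>.35: ns.append(n)
    ns=np.array(ns); 
    for _ in range(it):
        D=(Q-c)@ns.T-af/2; k=D.argmax(1); r=D.max(1)
        T=np.array([[-n[1],n[0]] for n in ns]); tang=np.abs(np.einsum('ij,ij->i',Q-c,T[k]))
        g=(np.abs(r)<.005)&(tang<af/2/np.sqrt(3)-.002)
        f=lambda cc:((Q[g]-cc)*ns[k[g]]).sum(1)-af/2
        c=least_squares(f,c,loss='soft_l1',f_scale=.001).x
    return c,[(int((k[g]==i).sum()),round(float(np.std(f(c)[k[g]==i])),4)) for i in range(len(ns))]
def camc(n):
    K,R,t,_=cal(n); return -R.T@t
E
python3 - <<'E'
from flats import *
C=camc("scene")
d0=np.load("pics/scene_d1.npy"); P0=cloud("scene",d0)
print("nut",hexcenter(P0,(.4467,.1532),.0125,.0225,.026,50.2,C))
d=np.load("pics/scene3.npy"); P=cloud("scene",d)
print("nut now",hexcenter(P,(.4467,.1532),.0125,.0225,.026,50.2,C))
print("sock",hexcenter(P,(.445,.152),.065,.103,.040,50.2,C), "tcp .4449 .1515")
print("B0",hexcenter(P0,(.455,-.051),.01,.045,.040,16,C))
E
```

```text
nut (array([0.44668145, 0.15336754]), [(45, 0.0014), (33, 0.001)])
nut now (array([0.44670784, 0.15326414]), [(43, 0.0015), (36, 0.0009)])
sock (array([0.44583811, 0.15275404]), [(288, 0.001), (232, 0.0008)]) tcp .4449 .1515
B0 (array([ 0.45539821, -0.05108571]), [(133, 0.001), (185, 0.0012)])
```

```bash
python3 -m creep '[[[0.1,0.03,1,0,0,-0.003,0.3],[0.1,0.03,1.9,0,0,-0.003,0.3],[0.1,0.03,1.9,0,0,-0.003,0.3],[0.1,0.03,1.9,0,0,-0.003,0.3]]]'; python3 go.py .4458 .1521 .026 50.2
```

```text
t: 6.22
eef_pos: [0.4453, 0.1535, 0.0558]
tool_rot: [0.0, 0.905, 0.425, -0.0]
contact_force: [-0.8, -0.1, -1.5]
gripper_width: 0.458
t 6.22 tcp [0.4453 0.1535 0.0558] th 50.36 F [-0.8 -0.1 -1.5] M [-0.02 -0.01 -0.06] w 0.458
  -> cm [-0.08  0.13  2.98] rv [-0.     0.     0.003] rows>= 0.5
```

```bash
cat > meas.py <<'E'
import sys
from flats import *
C=camc("scene"); o=bot.get_obs(); im,d=bot.read_camera("scene"); o2=bot.get_obs(); P=cloud("scene",d)
print("tcp",o['eef_pos'].round(4),o2['eef_pos'].round(4))
z=o['eef_pos'][2]; zr=z-.0161
s,q=hexcenter(P,o['eef_pos'][:2],zr+.008,zr+.044,.040,50.2,C); dl=np.array([.4467,.1533])-s; a=np.radians(50.2)
print("sock",s.round(4),q,"need cm x",(dl@[np.cos(a),np.sin(a)]*100).round(3),"y",(dl@[np.sin(a),-np.cos(a)]*100).round(3), "F",o2['contact_force'].round(1))
# top face height
sel=(np.hypot(P[...,0]-s[0],P[...,1]-s[1])<.015)&(P[...,2]>zr+.045)&(P[...,2]<zr+.075); print("boss top z",np.median(P[sel][:,2]).round(4),sel.sum())
import time; nm=f"pics/m{int(o2['t']*100)}.png"; cv2.imwrite(nm,cv2.resize(im[250:390,160:340],None,fx=4,fy=4,interpolation=cv2.INTER_CUBIC)); print(nm)
E
python3 meas.py
```

```text
tcp [0.4453 0.1535 0.0558] [0.4454 0.1536 0.056 ]
sock [0.4462 0.1544] [(266, 0.0009), (219, 0.0007)] need cm x -0.054 y 0.108 F [ 0.2  0.3 -1.7]
boss top z 0.0941 252
pics/m627.png
```

```bash
python3 -m creep '[[[-0.05,0.11,0.3,0,0,0,0.3],[-0.05,0.11,0.3,0,0,0,0.3],[-0.05,0.11,0.3,0,0,0,0.3]]]';python3 meas.py
```

```text
t: 6.65
eef_pos: [0.446, 0.1525, 0.0531]
tool_rot: [-0.0, 0.905, 0.425, 0.0]
contact_force: [0.7, 0.4, -1.8]
gripper_width: 0.463
tcp [0.446  0.1525 0.0531] [0.4459 0.1525 0.0531]
sock [0.4469 0.1535] [(262, 0.0009), (220, 0.0008)] need cm x -0.025 y -0.003 F [ 0.1  0.  -1.6]
boss top z 0.0912 249
pics/m670.png
```

```bash
python3 -m creep '[[[-0.02,0,0.5,0,0,0,0.3],[-0.02,0,1.0,0,0,0,0.3],[-0.02,0,1.0,0,0,0,0.3]]]';python3 meas.py
```

```text
t: 7.08
eef_pos: [0.4454, 0.1522, 0.0425]
tool_rot: [0.0, 0.905, 0.426, -0.001]
contact_force: [-0.2, 0.3, -2.2]
gripper_width: 0.459
tcp [0.4454 0.1522 0.0425] [0.4456 0.1522 0.0427]
sock [0.4462 0.1531] [(258, 0.0008), (217, 0.0007)] need cm x 0.049 y 0.02 F [-0.   0.4 -1.4]
boss top z 0.0807 241
pics/m712.png
```

```bash
python3 -m creep '[[[0.04,0.02,0.2,0,0,0,0.3],[0.04,0.02,0.5,0,0,0,0.3],[0.04,0.02,0.5,0,0,0,0.3]]]';python3 meas.py
```

```text
t: 7.5
eef_pos: [0.446, 0.1524, 0.0378]
tool_rot: [-0.0, 0.905, 0.425, -0.0]
contact_force: [0.6, -0.6, -1.5]
gripper_width: 0.462
tcp [0.446  0.1524 0.0378] [0.4461 0.1525 0.0379]
sock [0.4469 0.1533] [(254, 0.0009), (207, 0.0008)] need cm x -0.015 y -0.016 F [ 0.  -0.1 -2.1]
boss top z 0.0761 247
pics/m755.png
```

```bash
python3 -m creep '[[[-0.01,-0.01,0.3,0,0,0,0.3],[-0.01,-0.01,0.6,0,0,0,0.3],[-0.01,-0.01,0.6,0,0,0,0.3]]]';python3 meas.py
```

```text
t: 7.92
eef_pos: [0.4458, 0.1524, 0.0317]
tool_rot: [-0.0, 0.905, 0.425, -0.0]
contact_force: [-0.4, -1.0, -2.7]
gripper_width: 0.454
tcp [0.4458 0.1524 0.0317] [0.4459 0.1525 0.0318]
sock [0.4467 0.1533] [(253, 0.0009), (207, 0.0007)] need cm x -0.003 y -0.003 F [-0.1 -0.2 -1.6]
boss top z 0.07 244
pics/m797.png
```

```bash
python3 -m creep '[[[0,0,0.3,0,0,0,0.3],[0,0,0.5,0,0,0,0.3],[0,0,0.5,0,0,0,0.3]]]';python3 meas.py
```

```text
t: 8.35
eef_pos: [0.446, 0.1525, 0.0269]
tool_rot: [-0.0, 0.905, 0.425, -0.0]
contact_force: [-0.8, 0.1, -1.7]
gripper_width: 0.464
tcp [0.446  0.1525 0.0269] [0.446  0.1525 0.0269]
sock [0.4469 0.1534] [(248, 0.0009), (202, 0.0008)] need cm x -0.019 y -0.008 F [-0.8 -0.9 -2.1]
boss top z 0.065 247
pics/m840.png
```

```bash
python3 -m creep '[[[-0.01,0,0.15,0,0,0,0.3],[-0.01,0,0.3,0,0,0,0.3],[-0.01,0,0.3,0,0,0,0.3]]]';python3 meas.py
```

```text
t: 8.78
eef_pos: [0.4461, 0.1525, 0.0265]
tool_rot: [-0.001, 0.905, 0.425, 0.0]
contact_force: [-10.5, -2.9, 38.0]
gripper_width: 0.46
tcp [0.4461 0.1525 0.0265] [0.4461 0.1525 0.0265]
sock [0.447  0.1535] [(246, 0.0009), (197, 0.0008)] need cm x -0.033 y -0.008 F [-10.8  -3.2  38.3]
boss top z 0.0648 242
pics/m882.png
```

```bash
python3 -m creep '[[[0,0,-0.2,0,0,0,0.3],[0,0,-0.2,0,0,0,0.3],[0,0,-0.2,0,0,0,0.3],[0,0,-0.2,0,0,0,0.3]]]';python3 meas.py; python3 - <<'E'
from fit import *
im,d=bot.read_camera("top"); cv2.imwrite("pics/top9.png",im)
im,d=bot.read_camera("scene"); cv2.imwrite("pics/scene9.png",im)
print([ (r['p'],r['xy']) for l in("yellow_driver","rubber","cutters") for r in bot.find_in("scene",l)[:1]])
for nm,(x,y) in dict(A=(.583,-.2075),C=(.473,-.245)).items():
    p,f,s=fitsocket("scene",d,x,y); print(nm,p[:2].round(4),round(f,1),s)
E
```

```text
t: 9.32
eef_pos: [0.4464, 0.1526, 0.0267]
tool_rot: [-0.0, 0.905, 0.425, 0.0]
contact_force: [-3.1, -0.9, 11.4]
gripper_width: 0.459
tcp [0.4464 0.1526 0.0267] [0.4464 0.1526 0.0267]
sock [0.4473 0.1535] [(252, 0.0009), (195, 0.0008)] need cm x -0.054 y -0.031 F [-3.6 -0.7 13.6]
boss top z 0.0649 236
pics/m937.png
[(0.54, [278.8, 301.9]), (0.82, [341.5, 335.2]), (0.71, [352.8, 213.1])]
A [ 0.5851 -0.2057] 33.7 344.0
C [ 0.4731 -0.244 ] 37.0 354.0
```

View pics/scene9.png

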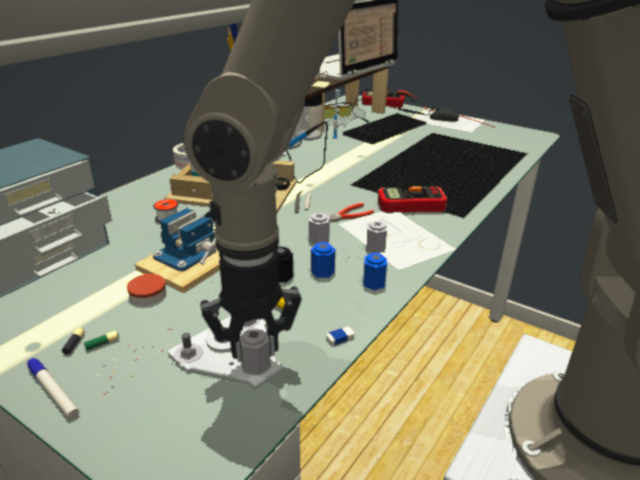

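View pics/m882.png

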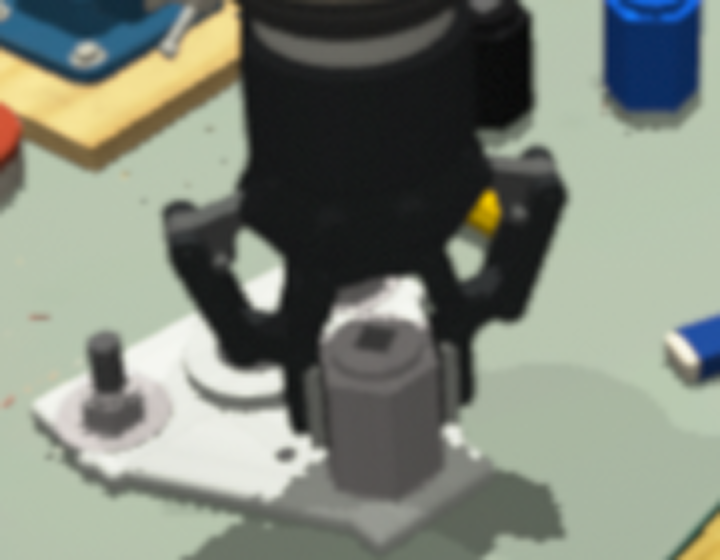

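The rim rests on the plate: contact is at TCP z = 26.5 mm, against about 26 mm expected. The socket is held and at rest, so I'm handing in.

```bash
python3 -c "
from station import bot
o=bot.get_obs();print(o['t'],o['gripper_width'],o['contact_force'],o['joint_vel'].round(3));print(bot.hand_in())"
```

```text
9.625 0.45699179546311364 [-3.58138277 -0.63863325 12.79382222] [ 0.    -0.001 -0.001 -0.001 -0.001 -0.001 -0.   ]
the job is handed in; nothing more can be done
None
```

The first socket I tried fits. It was the steel one nearest the plate, at top-view pixel (304, 271). I lowered it onto the narrow-end nut until its rim rested on the plate, and handed in at 9.6 s with it still gripped at 60 N.

**Seating:**
- There was no notable contact force until the tool point was 26.5 mm above the desk, where about 26 mm was expected for fully home. A socket that does not fit would have stopped at least 7 mm higher.
- After easing off, the downward push was about 13 N.
- The camera puts the socket's axis 0.6 mm from the nut's axis.
- The depth camera read the socket's top at 65 mm, against 66 mm expected.

**The other sockets:** I did not try or touch the other two steel sockets, since the first one went fully home. In the last scene picture both stand upright within about 1 mm of where they were.

**Bystanders:**
- The eraser's detection had not moved.
- The side cutters' moved by about 3 pixels.
- The screwdriver's moved by about 8 pixels. The arm was hiding part of it in that picture, which would explain the shift. Nothing was lowered near it.

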